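# Tip the glass nuggets into the scale pan and zero the dial

### The arm

A 7-joint arm with a two-finger parallel gripper is mounted at the origin on the work surface. World frame = base frame: x ahead of the robot, y to its left, z up, the work surface at z = 0. Lengths are in m, angles in rad, forces in N, time in s.
With the tool pointing down it reaches from about 0.4 to 0.85 m from the base axis. Payload 4.5 kg.
Tool frame: the origin (TCP) lies midway between the tips of the shut fingers; the grasp point (between the pads) lies 19 mm behind it; z points along the fingers, y is the line along which they close (so a half turn about z gives the same grasp; the last joint's range is limited). The gripper opens to 88 mm and grips with 3 to 60 N. Pads are 18 mm wide; open, the fingers measure 123 mm over their backs; the gripper's body (75 mm by 187 mm) begins 45 mm behind the grasp point.
Start: joints at [1.262, 0.689, -0.195, 1.565, 0.157, 0.902, -0.215], TCP at [0.21, -0.589, 0.239] pointing down, gripper open.
Joint ranges: [-3.01, 3.01], [-0.46, 2.08], [-1.47, 1.51], [0.13, 2.56], [-1, 4.14], [0.04, 2.09], [-2.66, 2.66]. Speed limits (rad/s): [2.57, 2.57, 3.14, 3.14, 3.14, 3.14, 3.14].

### API

Orientations are given as a unit quaternion [x, y, z, w].
In Python, from plant import r gives the robot as it stands.
- The arm moves only by the tool carry_out, never from a script. Its argument "plan" is a list of rows, each an object with "rot": the turn, a rotation vector about the tool's x, y, z in rad, a list of three; "xyz": the shift along the tool's x, y, z in m, a list of three; "grip": the closure in counts, from 0 (fully open) to 255 (shut). In form: [{"rot": [wx, wy, wz], "xyz": [dx, dy, dz], "grip": grip}, ...]. A call has 1 to 8 rows; each row is the pose to reach, as a shift and turn from the pose commanded when the call began, along the tool's axes at that moment; what a row does not reach only later rows make up. A row lasts 1/12 s, in which the tool goes at most 41.7 mm and 7.16 degrees, less where a joint would pass 70% of its speed; a pose out of reach is approached as far as the arm can. A call with a gripper value outside its range is refused whole. The fingers move at their own pace and stop on an object; "squeeze" is the grip in N (left out, the last holds). Time passes only in rows, so rows that repeat a pose let the fingers close. It gives the time, the measured TCP pose, the force, the opening and the grip force at its end, in the units of the state.
- r.get_state(): the state, without advancing time (a new reading comes with each control period).
- r.snapshot(name): name is "side" or "top"; returns the picture (480x640x3 uint8, red, green, blue); there is no depth.
- r.camera_params(name): a dict with "fx", "fy", "cx", "cy" (pixels), "distortion" ([k1, k2, p1, p2, k3] as OpenCV has them; the pictures are not rectified), "position" and "attitude" of the camera in the world. Camera axes: x right, y down, z forward; pixel columns grow to the right and rows downward; lengths in m; the calibration is good to about 2 mm. A picture is of the moment at which its call begins. camera_params takes no time and is no camera call.
- r.finish_job(): hands the job in; it is judged then, once.
The state is a dict: "clock": time; "q": joint angles; "qd": joint speeds; "joint_torque": joint torques, N m; "tool_pos": TCP position; "eef_rot": TCP orientation; "contact_force": force on the tool from outside, world axes, zero at the start; "moment": the same for the moment, N m; "opening": opening from 0.0 (shut) to 1.0 (fully open); "finger_force": force on a finger pad.
Only numpy, scipy, OpenCV 4.12 (cv2) and the standard library are available. Lean on these libraries where they do the work, as an engineer would, in place of code of your own. Each camera call takes 0.05 s, during which the arm holds its last target. There are 200 camera calls.

### The job

Tip the cradle by its lever so that all four glass nuggets in its cup drop into the scale's pan, and let the cradle back upright. Then tare the loaded scale: turn the dial's bezel until the zero mark sits at the tip of the pointer, and let go. Spill no nugget and leave the bottles and other things on the table where they are.

Things in the scene. Friction and masses are not known exactly. Their poses are not given: they have to be found in the camera images.
- scale: Low grey dial scale fixed to the table. Origin on the table, its z axis up. Along its own y axis: the dial's axis is at y = -105 mm, the round pan's axis at y = +60 mm (both at x = 0). The housing under the dial is 130 x 115 mm with its top 50 mm above the table.
- bezel_mid (a point): Point on the vertical axis of the dial's bezel, 70 mm above the table. The bezel is a ribbed black drum, 58 mm in diameter, standing from 50 to 84 mm above the table, with a white graduated face on top that turns with it; it is gripped across its diameter. It turns freely through any number of turns with a steady drag of 0.06 N m and stays where it is left. x axis points to the zero mark.
- bezel (a joint): Angle of the bezel with its dial face, rad, growing anticlockwise seen from above; at 0 the zero mark lies towards the scale's own +x.
- pointer (a joint): Angle of the pointer, rad, growing anticlockwise seen from above; at 0 it points to the scale's own +x. It turns with the load on the pan only (clockwise, about 1.2 rad for the four nuggets, whose weight varies from 0.7 to 1.4 of that), not with the bezel, and settles in about a second. The reading is zero when joint bezel and joint pointer are equal, or differ by whole turns.
- zero_mark (a point): The zero mark: the single wide black block at the edge of the white dial face (the other 19 marks are thin ticks, 18 degrees apart). Point 21 mm from the bezel's axis.
- pointer_tip (a point): Slender end of the thin dark pointer that lies just above the dial face, about 89 mm above the table; 21 mm from the axis. The other end is a short, broad tail. It cannot be gripped.
- pan_floor (a point): Centre of the inner floor of the scale's round aluminium pan, 60 mm above the table when empty. The pan is 124 mm across at the rim, walls 36 mm high outside; it sits on a soft spring (110 N/m) and sinks up to 16 mm.
- pivot (a point): Point on the cradle's level pivot axis, 175 mm above the table, abreast of the middle of the lever's grip bar. Fixed. Its x axis lies along the pivot axis, pointing from the lever towards the cup; the cup's axis is 122 mm along it; its -y axis points towards the pan, the side to which the cup tips. Two posts carry the pivot at 44 and 200 mm along that axis, 22 mm wide, tops 187 mm above the table.
- lever_bar (a point): Middle of the free part of the lever's steel grip bar: a round bar 12 mm in diameter, parallel to the pivot axis, 95 mm from it, free for 22 mm on either side of this point. With the cradle upright it is 54 mm above the pivot axis and 78 mm on the side away from the pan. Tipping carries it over the top towards the pan.
- cradle (a joint): Tip of the cradle, rad: 0 upright (stop), 2.2 fully tipped (stop). The lever bar's angle above the level direction towards the pan is 145 degrees at 0, 19 degrees at 2.2. A weak spring swings the cradle back upright when let go (0.02 N m at 0, 0.13 N m at 2.2). Cup: white, held in a steel ring, 82 mm across at the rim, 85 mm tall, rim 55 mm above the pivot axis; it empties into the pan when held tipped close to its stop (beyond about 2.1 rad).
- nugget0_mid (a point): Centre of one of four alike green glass nuggets, 23 mm across, 14 mm thick, 10 to 21 g; at the start in the cup.
- nugget1_mid (a point): Centre of one of four alike green glass nuggets, 23 mm across, 14 mm thick, 10 to 21 g; at the start in the cup.
- nugget2_mid (a point): Centre of one of four alike green glass nuggets, 23 mm across, 14 mm thick, 10 to 21 g; at the start in the cup.
- nugget3_mid (a point): Centre of one of four alike green glass nuggets, 23 mm across, 14 mm thick, 10 to 21 g; at the start in the cup.
- bottle_a: Bystander: teal squeeze bottle with a black cap, 52 mm across, 150 mm tall. Origin at the centre of its underside.
- bottle_b: Bystander: dark blue squeeze bottle with a black cap, 52 mm across, 150 mm tall. Origin at the centre of its underside.
- cup_a: Bystander: clear plastic cup, 70 mm across, 80 mm tall, open top. Origin at the centre of its underside.
- palette_knife: Bystander: palette knife, 200 mm long, lying flat. Origin at the centre of its underside, long axis x.
- jar: Bystander: small lidded jar, 56 mm across, 50 mm tall. Origin at the centre of its underside.
- stick_block: Bystander: wooden stirring stick, 120 x 18 x 12 mm, lying flat. Origin at the centre of its underside.
- tin: Bystander: aluminium tin, 68 mm across, 28 mm tall. Origin at the centre of its underside.

How it is judged:
By the outcome, as a careful person would: the job done as asked, in the order asked, and still so for the second after the job is handed in, with the robot touching nothing.
It also fails if it takes over 72 s, if anything falls off the work surface, if the arm or the gripper's body presses on something with over 40 N, if the wrist force passes 120 N, or if a joint passes its speed limit or range.

## Working session

There is one attempt and no reset: what is moved stays moved. The work goes in short steps, Python scripts to look and compute and a tool call to move; the robot and the scene stay as the last step left them, time stands still between calls to the robot, and variables do not carry over. Pictures are saved under pics/ and viewed, at most 10 in all, crops included, and the job is handed in when it is done.

Besides the shell and the picture viewer there is one more tool, called after "Call:" as name(argument=value, ...), one argument or row to a line, values as JSON. carry_out: Moves the arm, as the interface text tells. Its arguments: {"type":"object","properties":{"plan":{"type":"array"},"squeeze":{"type":"number"}},"required":["plan"]}

```bash
mkdir -p pics; ls; python3 - <<'E'
from plant import r
import cv2
for n in("side","top"):
    cv2.imwrite(f"pics/{n}0.png",r.snapshot(n)[:,:,::-1]); print(n,r.camera_params(n))
s=r.get_state();print(s)
E
```

```text
pics
side {'fx': 493.22441323840036, 'fy': 493.22441323840036, 'cx': 313.1429205358815, 'cy': 230.66172070849723, 'distortion': array([-0.08501611,  0.        ,  0.        ,  0.        ,  0.        ]), 'position': array([0.17967863, 1.0284621 , 0.93090728]), 'attitude': array([-0.16513277,  0.87706071, -0.44474716,  0.07546949])}
top {'fx': 511.10349302058785, 'fy': 511.10349302058785, 'cx': 315.45397704527795, 'cy': 232.6048860404665, 'distortion': array([-0.05920311,  0.        ,  0.        ,  0.        ,  0.        ]), 'position': array([0.34268905, 0.03691533, 1.2726709 ]), 'attitude': array([ 0.71294439, -0.69590073,  0.06430214, -0.05742561])}
{'clock': 0.1, 'q': array([ 1.26176384,  0.68986094, -0.19453213,  1.56620048,  0.15731075,
        0.90249837, -0.21510854]), 'qd': array([-1.67510764e-04, -2.48190164e-03, -2.93175595e-05, -3.95874577e-03,
       -9.64412935e-04,  1.61380084e-03, -3.06115027e-04]), 'joint_torque': array([-3.54800155e-03, -5.28503287e+01, -1.27223242e+00, -1.53838527e+01,
       -5.26853849e-02,  1.89129089e-03,  4.07699440e-05]), 'tool_pos': array([ 0.20987837, -0.58813024,  0.23802552]), 'eef_rot': array([ 9.85337142e-01,  1.70616813e-01, -1.92136758e-04, -7.63647382e-04]), 'contact_force': array([ 0.44462305,  0.08306811, -0.15825898]), 'moment': array([ 0.0412449 , -0.0463214 , -0.04620125]), 'finger_force': 0.0, 'opening': 0.9980870331843396}
```

View pics/side0.png

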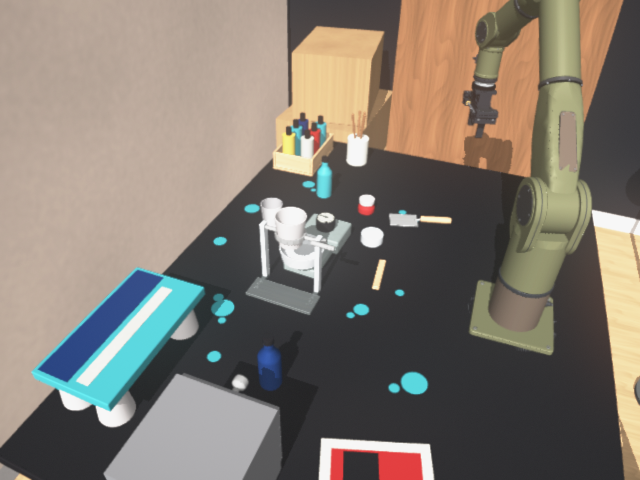

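View pics/top0.png

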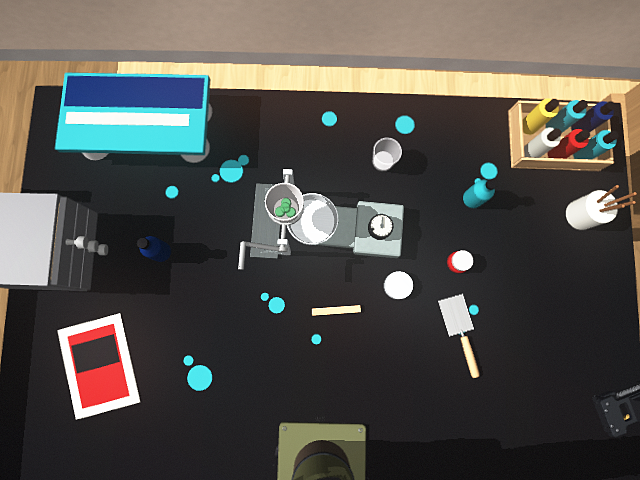

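The top view shows the cup at (284,203), pan (312,219), dial (381,226) and lever bar near (241,256). The bystanders are well apart. I'll enlarge the crop for accurate pixels.

```bash
python3 - <<'E'
import cv2
a=cv2.imread("pics/top0.png")[160:290,225:425]
cv2.imwrite("pics/c0.png",cv2.resize(a,None,fx=4,fy=4,interpolation=cv2.INTER_CUBIC))
E
cat > h.py <<'E'
import numpy as np, cv2
from plant import r
from scipy.spatial.transform import Rotation as R
def cam(n):
    p=r.camera_params(n); K=np.array([[p['fx'],0,p['cx']],[0,p['fy'],p['cy']],[0,0,1.]])
    return p,K,R.from_quat(p['attitude']).as_matrix()
def unproj(n,uv,z):
    p,K,M=cam(n); x=cv2.undistortPoints(np.array([[uv]],float),K,p['distortion'])[0,0]
    d=M@np.array([x[0],x[1],1]); return p['position']+d*(z-p['position'][2])/d[2]
def proj(n,P):
    p,K,M=cam(n); q=(np.atleast_2d(P)-p['position'])@M
    return cv2.projectPoints(q,np.zeros(3),np.zeros(3),K,p['distortion'])[0][:,0]
E
```

```text
(no output)
```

View pics/c0.png

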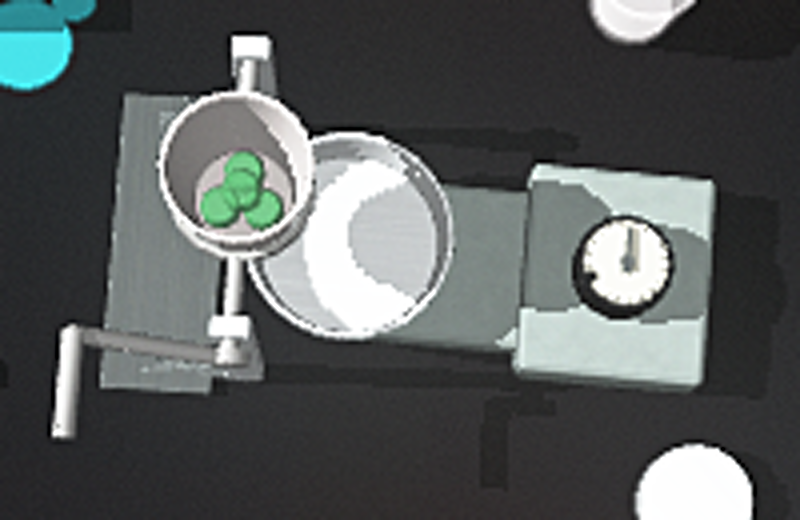

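The crop shows the lever bar running from (70,330) to (63,435), with post tops at (251,47) and (230,327). The bezel centre is at (625,265), the pan rim centre at (352,236) and the zero mark near (589,277). The pointer points up.

```bash
python3 - <<'E'
from h import *
f=lambda c,z: unproj("top",np.array(c)/4+[225,160],z)
np.set_printoptions(precision=4,suppress=True)
p1=f((230,327),.187);p2=f((251,47),.187);D=f((625,265),.084);P=f((352,236),.094)
bar=f((65,390),.229);b0=f((70,330),.229);b1=f((63,435),.229);cup=f((237,174),.23)
yax=(P-D)[:2];print("posts",p1,p2,np.linalg.norm(p2-p1));print("D",D,"P",P,np.linalg.norm(yax))
e=(p2-p1)[:2];print("pivot ang",np.degrees(np.arctan2(e[1],e[0])),"scale y ang",np.degrees(np.arctan2(yax[1],yax[0])))
print("bar",bar,b0,b1,"cup",cup)
e/=np.linalg.norm(e); m=(p1+p2)[:2]/2
for off in (122,): 
    piv=m-e*off/1000; ny=np.array([-e[1],e[0]]); print("pivot",piv,"bar pred",piv+ny*.078)
z=f((589,277),.084);tip=f((632,230),.089)
print("zero",np.degrees(np.arctan2(*(z-D)[1::-1])),"pointer",np.degrees(np.arctan2(*(tip-D)[1::-1])))
E
```

```text
posts [0.5101 0.0988 0.187 ] [0.6663 0.0927 0.187 ] 0.15632469345049863
D [ 0.569  -0.1279  0.084 ] P [0.5803 0.0343 0.094 ] 0.1626657292532345
pivot ang -2.2582340586784007 scale y ang 85.99966581460839
bar [0.4687 0.1801 0.229 ] [0.5   0.179 0.229] [0.4456 0.18   0.229 ] cup [0.5844 0.0955 0.23  ]
pivot [0.4663 0.1006] bar pred [0.4694 0.1785]
zero 109.99110227388557 pointer -9.670853325202561
```

```bash
cat >> h.py <<'E'
def down(a):
    a=np.radians(a);x=np.array([np.cos(a),np.sin(a),0]);z=np.array([0,0,-1.]);return R.from_matrix(np.c_[x,np.cross(z,x),z])
def move(*ts,yaw=None):
    "shift/turn from the measured pose to each target; prints state"
    s=r.get_state();c=R.from_quat(s['eef_rot']);x=c.apply([1,0,0])
    print("t",s['clock'],"pos",s['tool_pos'].round(4),"yaw",np.degrees(np.arctan2(x[1],x[0])).round(2),"q",s['q'].round(2),"F",s['contact_force'].round(1),"open",round(float(s['opening']),3))
    for t in ts:
        print("xyz",c.inv().apply(np.array(t)-s['tool_pos']).round(4),"rot",None if yaw is None else (c.inv()*down(yaw)).as_rotvec().round(4))
E
python3 -c "
from h import *
move((.45,-.33,.33),yaw=-2.3)"
```

```text
t 0.1 pos [ 0.2099 -0.5881  0.238 ] yaw 19.65 q [ 1.26  0.69 -0.19  1.57  0.16  0.9  -0.22] F [ 0.4  0.1 -0.2] open 0.998
xyz [ 0.3129 -0.1625 -0.0918] rot [-0.0015  0.0004  0.3831]
```

Call:
carry_out(
  plan=[
    {"rot": [0, 0, 0.38], "xyz": [0.313, -0.162, -0.092], "grip": 0},
    {"rot": [0, 0, 0.38], "xyz": [0.313, -0.162, -0.092], "grip": 0},
    {"rot": [0, 0, 0.38], "xyz": [0.313, -0.162, -0.092], "grip": 0},
    {"rot": [0, 0, 0.38], "xyz": [0.313, -0.162, -0.092], "grip": 0},
    {"rot": [0, 0, 0.38], "xyz": [0.313, -0.162, -0.092], "grip": 0},
    {"rot": [0, 0, 0.38], "xyz": [0.313, -0.162, -0.092], "grip": 0},
    {"rot": [0, 0, 0.38], "xyz": [0.313, -0.162, -0.092], "grip": 0},
    {"rot": [0, 0, 0.38], "xyz": [0.313, -0.162, -0.092], "grip": 0},
  ],
)

```text
clock: 0.77
tool_pos: [0.4308, -0.3509, 0.3232]
eef_rot: [1.0, -0.019, -0.0, -0.0]
contact_force: [1.0, -0.6, 0.1]
opening: 1.003
finger_force: 0.0
```

```bash
python3 -c "
from h import *
move((.45,-.07,.33),(.462,.179,.33),yaw=-2.3)"
```

```text
t 0.7667 pos [ 0.4308 -0.3509  0.3232] yaw -2.13 q [ 0.65  0.5  -0.08  1.67  0.04  0.98 -1.05] F [ 1.  -0.6  0.1] open 1.003
xyz [ 0.0087 -0.2814 -0.0067] rot [-0.0003  0.0007  0.003 ]
xyz [ 0.0115 -0.5307 -0.0066] rot [-0.0003  0.0007  0.003 ]
```

Call:
carry_out(
  plan=[
    {"rot": [0, 0, 0], "xyz": [0.011, -0.53, -0.006], "grip": 0},
    {"rot": [0, 0, 0], "xyz": [0.011, -0.53, -0.006], "grip": 0},
    {"rot": [0, 0, 0], "xyz": [0.011, -0.53, -0.006], "grip": 0},
    {"rot": [0, 0, 0], "xyz": [0.011, -0.53, -0.006], "grip": 0},
    {"rot": [0, 0, 0], "xyz": [0.011, -0.53, -0.006], "grip": 0},
    {"rot": [0, 0, 0], "xyz": [0.011, -0.53, -0.006], "grip": 0},
    {"rot": [0, 0, 0], "xyz": [0.011, -0.53, -0.006], "grip": 0},
    {"rot": [0, 0, 0], "xyz": [0.011, -0.53, -0.006], "grip": 0},
  ],
)

```text
clock: 1.43
tool_pos: [0.4487, -0.0181, 0.3266]
eef_rot: [1.0, -0.019, -0.0, 0.0]
contact_force: [1.1, -0.7, -0.5]
opening: 0.997
finger_force: 0.0
```

```bash
python3 -c "
from h import *
move((.464,.179,.30),(.464,.179,.211),yaw=-2.3)"
```

```text
t 1.4333 pos [ 0.4487 -0.0181  0.3266] yaw -2.14 q [ 0.04  0.34 -0.14  1.94  0.06  0.86 -1.74] F [ 1.1 -0.7 -0.5] open 0.997
xyz [ 0.0079 -0.1975  0.0266] rot [0.0002 0.0004 0.0028]
xyz [ 0.008  -0.1976  0.1156] rot [0.0002 0.0004 0.0028]
```

Call:
carry_out(
  plan=[
    {"rot": [0, 0, 0], "xyz": [0.008, -0.197, 0.026], "grip": 0},
    {"rot": [0, 0, 0], "xyz": [0.008, -0.197, 0.026], "grip": 0},
    {"rot": [0, 0, 0], "xyz": [0.008, -0.197, 0.026], "grip": 0},
    {"rot": [0, 0, 0], "xyz": [0.008, -0.197, 0.026], "grip": 0},
    {"rot": [0, 0, 0], "xyz": [0.008, -0.197, 0.026], "grip": 0},
    {"rot": [0, 0, 0], "xyz": [0.008, -0.197, 0.026], "grip": 0},
    {"rot": [0, 0, 0], "xyz": [0.008, -0.197, 0.026], "grip": 0},
  ],
)

```text
clock: 2.02
tool_pos: [0.4639, 0.1785, 0.3]
eef_rot: [1.0, -0.016, -0.001, 0.0]
contact_force: [-0.8, -0.6, 0.4]
opening: 0.999
finger_force: 0.0
```

```bash
python3 -c "
from h import *
move((.464,.179,.211),yaw=-2.3)"
```

```text
t 2.0167 pos [0.4639 0.1785 0.3   ] yaw -1.86 q [-0.35  0.44 -0.16  1.86  0.09  0.85 -2.16] F [-0.8 -0.6  0.4] open 0.999
xyz [ 0.0002 -0.0005  0.089 ] rot [0.0001 0.0014 0.0076]
```

Call:
carry_out(
  plan=[
    {"rot": [0, 0, 0], "xyz": [0, -0.0005, 0.04], "grip": 0},
    {"rot": [0, 0, 0], "xyz": [0, -0.0005, 0.075], "grip": 0},
    {"rot": [0, 0, 0], "xyz": [0, -0.0005, 0.09], "grip": 0},
    {"rot": [0, 0, 0], "xyz": [0, -0.0005, 0.09], "grip": 0},
    {"rot": [0, 0, 0], "xyz": [0, -0.0005, 0.09], "grip": 150},
    {"rot": [0, 0, 0], "xyz": [0, -0.0005, 0.09], "grip": 200},
    {"rot": [0, 0, 0], "xyz": [0, -0.0005, 0.09], "grip": 255},
    {"rot": [0, 0, 0], "xyz": [0, -0.0005, 0.09], "grip": 255},
  ],
  squeeze=10,
)

```text
clock: 2.68
tool_pos: [0.4656, 0.1771, 0.212]
eef_rot: [1.0, -0.019, 0.001, -0.001]
contact_force: [0.2, 0.1, -0.3]
opening: 0.723
finger_force: 0.0
```

Call:
carry_out(
  plan=[
    {"rot": [0, 0, 0], "xyz": [0, 0, 0], "grip": 255},
    {"rot": [0, 0, 0], "xyz": [0, 0, 0], "grip": 255},
    {"rot": [0, 0, 0], "xyz": [0, 0, 0], "grip": 255},
    {"rot": [0, 0, 0], "xyz": [0, 0, 0], "grip": 255},
  ],
)

```text
clock: 3.02
tool_pos: [0.4647, 0.1771, 0.2108]
eef_rot: [1.0, -0.019, 0.0, -0.0]
contact_force: [-0.6, 0.3, 0.3]
opening: 0.426
finger_force: 0.0
```

```bash
python3 - <<'E'
from h import *
move()
a=r.snapshot("side")[170:320,220:400,::-1];cv2.imwrite("pics/s1.png",cv2.resize(a,None,fx=4,fy=4,interpolation=cv2.INTER_CUBIC))
E
```

```text
t 3.0167 pos [0.4647 0.1771 0.2108] yaw -2.13 q [-0.37  0.57 -0.14  1.98  0.13  0.61 -2.2 ] F [-0.6  0.3  0.3] open 0.426
```

View pics/s1.png

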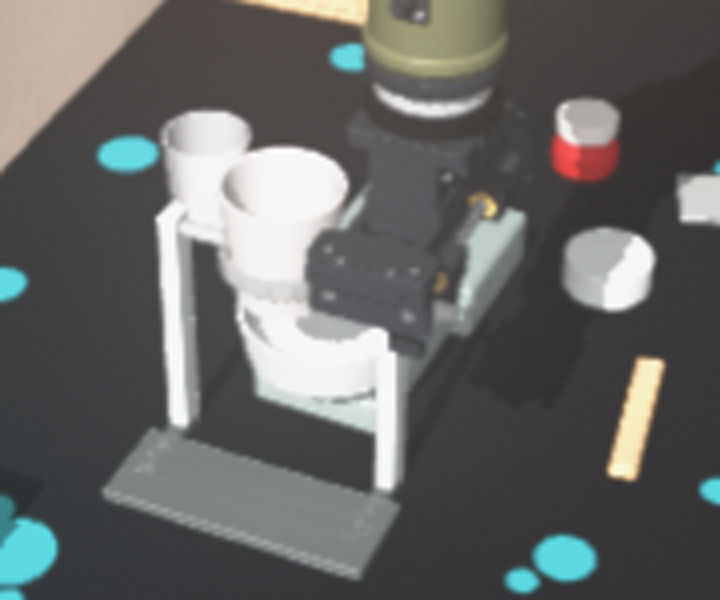

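The side view shows the fingers around the lever at the near post, with the cup upright and clear of the gripper. The fingers are still closing.

Call:
carry_out(
  plan=[
    {"rot": [0, 0, 0], "xyz": [0, 0, 0], "grip": 255},
    {"rot": [0, 0, 0], "xyz": [0, 0, 0], "grip": 255},
    {"rot": [0, 0, 0], "xyz": [0, 0, 0], "grip": 255},
    {"rot": [0, 0, 0], "xyz": [0, 0, 0], "grip": 255},
    {"rot": [0, 0, 0], "xyz": [0, 0, 0], "grip": 255},
    {"rot": [0, 0, 0], "xyz": [0, 0, 0], "grip": 255},
  ],
)

```text
clock: 3.57
tool_pos: [0.465, 0.1783, 0.211]
eef_rot: [1.0, -0.018, 0.001, -0.001]
contact_force: [-0.2, 3.9, 2.4]
opening: 0.121
finger_force: 9.6
```

```bash
python3 - <<'E'
from h import *
move()
# arc in tool axes, relative to bar at upright (145 deg)
for th in (.15,.3,.45,.6,.75,.9,1.05,1.2,1.35,1.5,1.65,1.8,1.95,2.1,2.2,2.23):
    ph=np.radians(145)-th; print(th,"y",round(95*(np.cos(ph)-np.cos(np.radians(145))),1),"z(down)",round(-95*(np.sin(ph)-np.sin(np.radians(145))),1))
E
```

```text
t 3.5667 pos [0.465  0.1783 0.211 ] yaw -2.08 q [-0.37  0.57 -0.14  1.98  0.13  0.61 -2.2 ] F [-0.2  3.9  2.4] open 0.121
0.15 y 9.0 z(down) -11.0
0.3 y 19.6 z(down) -20.6
0.45 y 31.4 z(down) -28.4
0.6 y 44.4 z(down) -34.4
0.75 y 58.0 z(down) -38.4
0.9 y 72.1 z(down) -40.3
1.05 y 86.4 z(down) -40.1
1.2 y 100.4 z(down) -37.8
1.35 y 113.9 z(down) -33.4
1.5 y 126.7 z(down) -27.0
1.65 y 138.3 z(down) -18.8
1.8 y 148.6 z(down) -8.9
1.95 y 157.2 z(down) 2.4
2.1 y 164.1 z(down) 14.8
2.2 y 167.7 z(down) 23.6
2.23 y 168.6 z(down) 26.3
```

Call:
carry_out(
  plan=[
    {"rot": [0, 0, 0], "xyz": [0, 0.009, -0.011], "grip": 255},
    {"rot": [0, 0, 0], "xyz": [0, 0.0196, -0.0206], "grip": 255},
    {"rot": [0, 0, 0], "xyz": [0, 0.0314, -0.0284], "grip": 255},
    {"rot": [0, 0, 0], "xyz": [0, 0.0444, -0.0344], "grip": 255},
    {"rot": [0, 0, 0], "xyz": [0, 0.058, -0.0384], "grip": 255},
    {"rot": [0, 0, 0], "xyz": [0, 0.0721, -0.0403], "grip": 255},
    {"rot": [0, 0, 0], "xyz": [0, 0.0864, -0.0401], "grip": 255},
    {"rot": [0, 0, 0], "xyz": [0, 0.1004, -0.0378], "grip": 255},
  ],
)

```text
clock: 4.23
tool_pos: [0.4608, 0.075, 0.2488]
eef_rot: [1.0, -0.019, 0.0, 0.0]
contact_force: [2.7, 2.8, -7.6]
opening: 0.128
finger_force: 10.2
```

Call:
carry_out(
  plan=[
    {"rot": [0, 0, 0], "xyz": [0, 0.0135, 0.0044], "grip": 255},
    {"rot": [0, 0, 0], "xyz": [0, 0.0263, 0.0108], "grip": 255},
    {"rot": [0, 0, 0], "xyz": [0, 0.0379, 0.019], "grip": 255},
    {"rot": [0, 0, 0], "xyz": [0, 0.0482, 0.0289], "grip": 255},
    {"rot": [0, 0, 0], "xyz": [0, 0.0568, 0.0402], "grip": 255},
    {"rot": [0, 0, 0], "xyz": [0, 0.0637, 0.0526], "grip": 255},
    {"rot": [0, 0, 0], "xyz": [0, 0.0673, 0.0614], "grip": 255},
    {"rot": [0, 0, 0], "xyz": [0, 0.0682, 0.0641], "grip": 255},
  ],
)

```text
clock: 4.9
tool_pos: [0.4586, 0.0099, 0.1849]
eef_rot: [1.0, -0.018, 0.001, -0.001]
contact_force: [-2.4, 8.6, 14.6]
opening: 0.13
finger_force: 10.0
```

Call:
carry_out(
  plan=[
    {"rot": [0, 0, 0], "xyz": [0, 0, 0.0], "grip": 255},
    {"rot": [0, 0, 0], "xyz": [0, 0, 0.0], "grip": 255},
    {"rot": [0, 0, 0], "xyz": [0, 0, 0.0], "grip": 255},
    {"rot": [0, 0, 0], "xyz": [0, 0, 0], "grip": 255},
    {"rot": [0, 0, 0], "xyz": [0, 0, 0], "grip": 255},
    {"rot": [0, 0, 0], "xyz": [0, 0, 0], "grip": 255},
    {"rot": [0, 0, 0], "xyz": [0, 0, 0], "grip": 255},
    {"rot": [0, 0, 0], "xyz": [0, 0, 0], "grip": 255},
  ],
)

```text
clock: 5.57
tool_pos: [0.4586, 0.0102, 0.1861]
eef_rot: [1.0, -0.018, 0.001, -0.001]
contact_force: [-1.8, 7.9, 10.8]
opening: 0.128
finger_force: 10.0
```

```bash
python3 - <<'E'
from h import *
move()
p=r.get_state()['tool_pos'];g=p+[0,0,.019]
ph=np.arctan2(g[2]-.175,.1006-g[1]);print("theta est",np.radians(145)-ph, np.hypot(g[2]-.175,.1006-g[1]))
a=r.snapshot("side")[170:320,220:400,::-1];b=r.snapshot("top")[160:290,225:425,::-1]
a=cv2.resize(a,(480,400),interpolation=cv2.INTER_CUBIC);cv2.imwrite("pics/s2.png",a)
cv2.imwrite("pics/t2.png",cv2.resize(b,None,fx=4,fy=4,interpolation=cv2.INTER_CUBIC))
E
```

```text
t 5.5667 pos [0.4586 0.0102 0.1861] yaw -2.05 q [-0.03  0.57 -0.15  2.11  0.17  0.47 -1.91] F [-1.8  7.9 10.8] open 0.128
theta est 2.209108420536402 0.09527821215284277
```

View pics/s2.png

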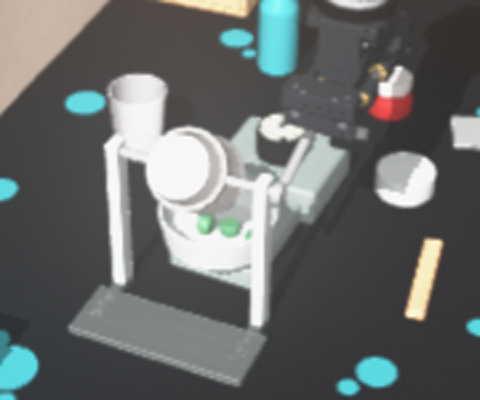

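The cradle is tipped to its stop, and green nuggets show in the pan at (205,222), (230,227) and (250,232). I'll hold a little longer with a small shake, then swing back.

Call:
carry_out(
  plan=[
    {"rot": [0, 0, 0], "xyz": [0, -0.003, -0.007], "grip": 255},
    {"rot": [0, 0, 0], "xyz": [0, 0, 0], "grip": 255},
    {"rot": [0, 0, 0], "xyz": [0, -0.003, -0.007], "grip": 255},
    {"rot": [0, 0, 0], "xyz": [0, 0, 0], "grip": 255},
    {"rot": [0, 0, 0], "xyz": [0, 0, 0], "grip": 255},
    {"rot": [0, 0, 0], "xyz": [0, 0, 0], "grip": 255},
    {"rot": [0, 0, 0], "xyz": [0, 0, 0], "grip": 255},
    {"rot": [0, 0, 0], "xyz": [0, 0, 0], "grip": 255},
  ],
)

```text
clock: 6.33
tool_pos: [0.4587, 0.0104, 0.186]
eef_rot: [1.0, -0.018, 0.001, -0.001]
contact_force: [-0.7, 9.2, 9.8]
opening: 0.127
finger_force: 10.0
```

Call:
carry_out(
  plan=[
    {"rot": [0, 0, 0], "xyz": [0, -0.0045, -0.0115], "grip": 255},
    {"rot": [0, 0, 0], "xyz": [0, -0.0114, -0.0239], "grip": 255},
    {"rot": [0, 0, 0], "xyz": [0, -0.02, -0.0352], "grip": 255},
    {"rot": [0, 0, 0], "xyz": [0, -0.0303, -0.0451], "grip": 255},
    {"rot": [0, 0, 0], "xyz": [0, -0.0419, -0.0533], "grip": 255},
    {"rot": [0, 0, 0], "xyz": [0, -0.0547, -0.0597], "grip": 255},
    {"rot": [0, 0, 0], "xyz": [0, -0.0682, -0.0641], "grip": 255},
    {"rot": [0, 0, 0], "xyz": [0, -0.0682, -0.0641], "grip": 255},
  ],
)

```text
clock: 7.0
tool_pos: [0.4609, 0.0772, 0.2503]
eef_rot: [1.0, -0.018, 0.001, 0.0]
contact_force: [-1.2, -1.1, 8.6]
opening: 0.13
finger_force: 10.1
```

Call:
carry_out(
  plan=[
    {"rot": [0, 0, 0], "xyz": [0, -0.014, -0.0023], "grip": 255},
    {"rot": [0, 0, 0], "xyz": [0, -0.0283, -0.0025], "grip": 255},
    {"rot": [0, 0, 0], "xyz": [0, -0.0424, -0.0006], "grip": 255},
    {"rot": [0, 0, 0], "xyz": [0, -0.056, 0.0034], "grip": 255},
    {"rot": [0, 0, 0], "xyz": [0, -0.069, 0.0094], "grip": 255},
    {"rot": [0, 0, 0], "xyz": [0, -0.0808, 0.0172], "grip": 255},
    {"rot": [0, 0, 0], "xyz": [0, -0.0914, 0.0268], "grip": 255},
    {"rot": [0, 0, 0], "xyz": [0, -0.0985, 0.035], "grip": 255},
  ],
)

```text
clock: 7.67
tool_pos: [0.4645, 0.175, 0.2131]
eef_rot: [1.0, -0.019, -0.0, 0.0]
contact_force: [0.9, 0.7, 1.3]
opening: 0.113
finger_force: 9.8
```

```bash
python3 - <<'E'
from h import *
move()
b=r.snapshot("top")[160:290,225:425,::-1]
cv2.imwrite("pics/t3.png",cv2.resize(b,None,fx=4,fy=4,interpolation=cv2.INTER_CUBIC))
E
```

```text
t 7.6667 pos [0.4645 0.175  0.2131] yaw -2.15 q [-0.36  0.56 -0.14  1.98  0.13  0.61 -2.2 ] F [0.9 0.7 1.3] open 0.113
```

View pics/t3.png

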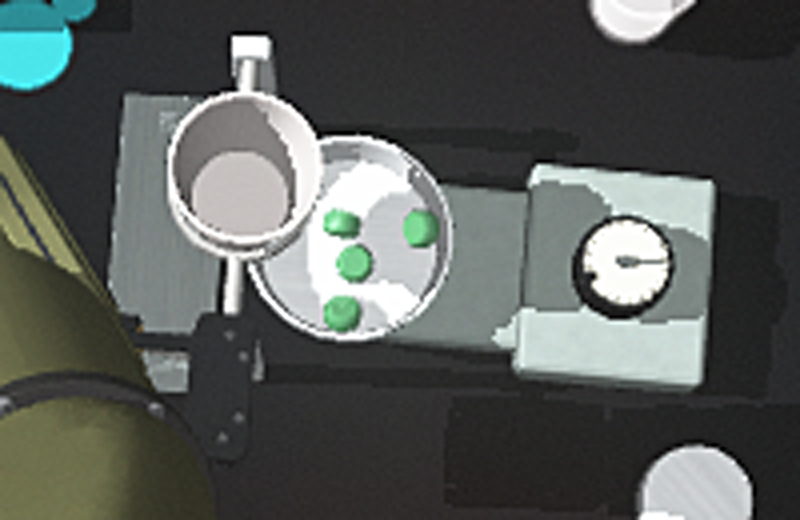

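The cup is empty and all four nuggets lie in the pan. The pointer tip is now at (667,261), pointing right, and the zero mark is still near (589,277). Next I'll set the lever to its stop, release it and rise.

Call:
carry_out(
  plan=[
    {"rot": [0, 0, 0], "xyz": [0, -0.002, 0.002], "grip": 255},
    {"rot": [0, 0, 0], "xyz": [0, -0.002, 0.002], "grip": 0},
    {"rot": [0, 0, 0], "xyz": [0, -0.002, 0.002], "grip": 0},
    {"rot": [0, 0, 0], "xyz": [0, -0.002, 0.002], "grip": 0},
    {"rot": [0, 0, 0], "xyz": [0, -0.002, 0.002], "grip": 0},
    {"rot": [0, 0, 0], "xyz": [0, -0.002, 0.002], "grip": 0},
    {"rot": [0, 0, 0], "xyz": [0, -0.002, 0.002], "grip": 0},
    {"rot": [0, 0, 0], "xyz": [0, -0.002, 0.002], "grip": 0},
  ],
)

```text
clock: 8.38
tool_pos: [0.4647, 0.177, 0.2116]
eef_rot: [1.0, -0.019, 0.0, 0.0]
contact_force: [0.5, 0.1, -0.3]
opening: 0.62
finger_force: 0.0
```

Call:
carry_out(
  plan=[
    {"rot": [0, 0, 0], "xyz": [0, 0, -0.03], "grip": 0},
    {"rot": [0, 0, 0], "xyz": [0, 0, -0.07], "grip": 0},
    {"rot": [0, 0, 0], "xyz": [0, 0, -0.11], "grip": 0},
    {"rot": [0, 0, 0], "xyz": [0, 0.04, -0.11], "grip": 0},
    {"rot": [0, 0, 0], "xyz": [0, 0.08, -0.11], "grip": 0},
    {"rot": [0, 0, 0], "xyz": [0, 0.12, -0.11], "grip": 0},
    {"rot": [0, 0, 0], "xyz": [0, 0.16, -0.11], "grip": 0},
    {"rot": [0, 0, 0], "xyz": [0, 0.19, -0.11], "grip": 0},
  ],
)

```text
clock: 9.05
tool_pos: [0.4568, -0.0163, 0.3217]
eef_rot: [1.0, -0.02, -0.0, 0.001]
contact_force: [0.8, 0.9, 0.4]
opening: 1.003
finger_force: 0.0
```

```bash
python3 - <<'E'
from h import *
move((.569,-.128,.25),yaw=-2)
a=r.snapshot("top");cv2.imwrite("pics/t4full.png",a[:,:,::-1])
b=a[195:260,350:412,::-1]
cv2.imwrite("pics/t4.png",cv2.resize(b,None,fx=9,fy=9,interpolation=cv2.INTER_CUBIC))
E
```

```text
t 9.05 pos [ 0.4568 -0.0163  0.3217] yaw -2.29 q [ 0.03  0.36 -0.14  1.93  0.07  0.86 -1.75] F [0.8 0.9 0.4] open 1.003
xyz [0.1166 0.107  0.0718] rot [ 0.0015  0.     -0.005 ]
```

View pics/t4.png

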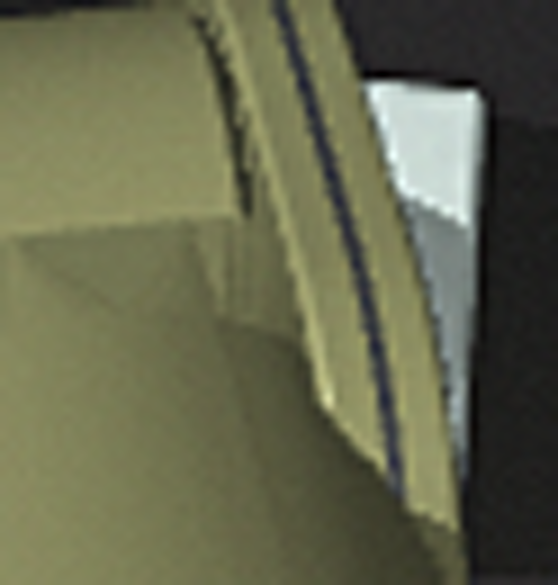

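That view is blocked by the arm. I'll measure both dial angles by code from the previous picture, which was taken once the load was on.

```bash
cat >> h.py <<'E'
def dial(img,c0=(.569,-.128),zero=None):
    "img full-size top picture; rectify dial plane at z, 0.2 mm/px, x up-> rows"
    n=400;s=.0002;i,j=np.mgrid[0:n,0:n]; out=[]
    def warp(z,c):
        P=np.c_[(c[0]+(n/2-i)*s).ravel(),(c[1]+(n/2-j)*s).ravel(),np.full(n*n,z)]
        m=proj("top",P).astype(np.float32).reshape(n,n,2)
        return cv2.cvtColor(cv2.remap(img,m[...,0],m[...,1],cv2.INTER_CUBIC),cv2.COLOR_RGB2GRAY)
    w=warp(.084,c0); b=((w<70)&(np.hypot(i-200,j-200)<200)).astype(np.uint8)
    wh=(w>150).astype(np.uint8);_,l,st,ce=cv2.connectedComponentsWithStats(wh)
    k=l[200-0:201,200:201].max(); 
    d=np.hypot(ce[1:,0]-200,ce[1:,1]-200)+1e3*(st[1:,4]<5000); k=1+d.argmin()
    h=cv2.convexHull(np.argwhere(l==k)[:,::-1].astype(np.int32).reshape(-1,1,2)); (cx,cy),ax,_=cv2.fitEllipse(h)
    c=np.array([c0[0]+(200-cy)*s,c0[1]+(200-cx)*s])
    w=warp(.084,c);w2=warp(.089,c);a=np.radians(np.arange(0,360,1.))
    def prof(w,rs): return np.mean([cv2.remap(w,(200-rr/.2*np.sin(a)).astype(np.float32)[None],(200-rr/.2*np.cos(a)).astype(np.float32)[None],cv2.INTER_LINEAR)[0] for rr in rs],0)
    return c,np.array(ax)*.2,prof(w,np.arange(19,23,.5)),prof(w2,np.arange(7,17,.5)),w
def peak(p,g=None):
    d=np.clip(np.median(p)-p-25,0,None); k=np.arange(360)
    if g is None: g=int(d.argmax())
    o=(k-g+180)%360-180; m=abs(o)<16; return (g+(o*d*m).sum()/(d*m).sum())%360
E
python3 - <<'E'
from h import *
b=cv2.imread("pics/t3.png");img=cv2.imread("pics/top0.png");img0=img[:,:,::-1].copy()
img[160:290,225:425]=cv2.resize(b,None,fx=.25,fy=.25,interpolation=cv2.INTER_AREA);img=img[:,:,::-1].copy()
W=[]
for im in(img0,img):
    c,ax,pz,pp,w=dial(im);print(c,ax,"zero",peak(pz),"ptr",peak(pp));W.append(w)
    print(pz[::6].astype(int),pp[::6].astype(int))
cv2.imwrite("pics/w.png",np.hstack(W))
E
```

```text
[ 0.57183088 -0.12762916] [50.95377197 51.03945313] zero 113.62958740332172 ptr 350.7760592278003
[235 246 254 254 252 254 254 248 254 253 236 254 255 228 253 254 237 228
 133  61 144 253 254 254 254 252 252 253 230 254 254 247 255 254 237 254
 254 234 249 255 247 254 254 241 252 254 242 249 254 248 250 254 253 254
 255 236 243 221 205 169] [175 229 245 251 253 253 253 252 252 252 252 252 252 252 252 252 252 253
 253 253 253 252 252 251 250 247 245 245 246 246 243 238 238 241 245 246
 244 238 236 238 243 247 248 249 250 250 250 249 248 247 244 240 236 230
 221 206 189 174 141 119]
[ 0.57177292 -0.12755335] [50.59155273 50.88690186] zero 113.42274305555556 ptr 267.8790131946534
[254 249 253 254 251 254 254 253 254 251 243 254 253 232 250 254 240 223
 132  70 147 248 255 254 254 252 253 251 235 254 254 250 254 253 240 253
 254 237 247 255 251 254 254 249 250 170 179 246 255 248 249 254 254 254
 254 242 254 255 252 254] [252 252 252 252 252 252 253 253 253 252 251 248 247 247 246 245 246 247
 248 251 253 253 252 251 252 252 253 253 252 252 252 252 252 252 253 253
 252 252 250 249 248 246 239 212 159 143 198 240 249 251 251 252 253 252
 253 252 252 252 252 252]
```

View pics/w.png

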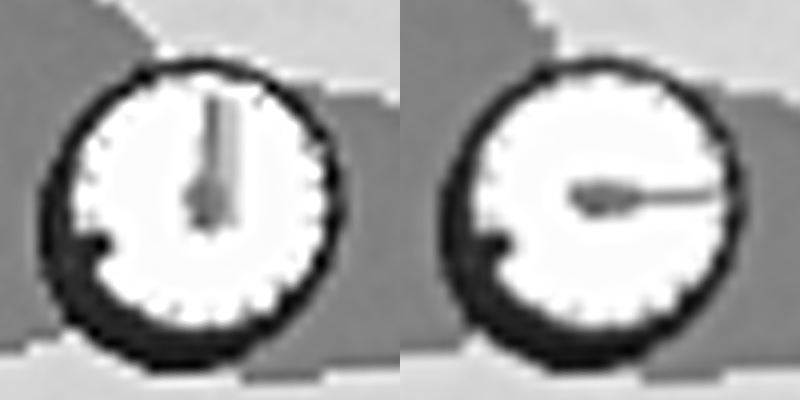

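The rectified views put the zero mark at about 113.5°. The loaded pointer is at about 272.5°, with its tip at (710,193) about the centre (600,199). So the bezel needs roughly +159° anticlockwise, which fits joint 7's range in one grip.

Call:
carry_out(
  plan=[
    {"rot": [0, 0, 0], "xyz": [0.119, 0.107, 0.072], "grip": 0},
    {"rot": [0, 0, 0], "xyz": [0.119, 0.107, 0.072], "grip": 0},
    {"rot": [0, 0, 0], "xyz": [0.119, 0.107, 0.072], "grip": 0},
    {"rot": [0, 0, 0], "xyz": [0.119, 0.107, 0.072], "grip": 0},
    {"rot": [0, 0, 0], "xyz": [0.119, 0.107, 0.072], "grip": 0},
    {"rot": [0, 0, 0], "xyz": [0.119, 0.107, 0.072], "grip": 0},
    {"rot": [0, 0, 0], "xyz": [0.119, 0.107, 0.072], "grip": 0},
    {"rot": [0, 0, 0], "xyz": [0.119, 0.107, 0.072], "grip": 0},
  ],
)

```text
clock: 9.77
tool_pos: [0.5719, -0.122, 0.2502]
eef_rot: [1.0, -0.018, -0.0, -0.001]
contact_force: [0.5, -0.8, -0.1]
opening: 1.001
finger_force: 0.0
```

```bash
python3 -c "
from h import *
move((.5718,-.1276,.055),yaw=-2)"
```

```text
t 9.7667 pos [ 0.5719 -0.122   0.2502] yaw -2.01 q [ 0.2   0.62 -0.12  1.68  0.09  0.85 -1.56] F [ 0.5 -0.8 -0.1] open 1.001
xyz [1.000e-04 5.800e-03 1.952e-01] rot [-0.0012  0.     -0.0001]
```

Call:
carry_out(
  plan=[
    {"rot": [0, 0, 0], "xyz": [0, 0.0056, 0.04], "grip": 0},
    {"rot": [0, 0, 0], "xyz": [0, 0.0056, 0.08], "grip": 0},
    {"rot": [0, 0, 0], "xyz": [0, 0.0056, 0.11], "grip": 0},
    {"rot": [0, 0, 0], "xyz": [0, 0.0056, 0.135], "grip": 0},
    {"rot": [0, 0, 0], "xyz": [0, 0.0056, 0.16], "grip": 0},
    {"rot": [0, 0, 0], "xyz": [0, 0.0056, 0.18], "grip": 0},
    {"rot": [0, 0, 0], "xyz": [0, 0.0056, 0.19], "grip": 0},
    {"rot": [0, 0, 0], "xyz": [0, 0.0056, 0.195], "grip": 0},
  ],
)

```text
clock: 10.43
tool_pos: [0.5717, -0.128, 0.0542]
eef_rot: [1.0, -0.018, -0.001, -0.0]
contact_force: [0.7, -0.1, 0.3]
opening: 1.001
finger_force: 0.0
```

Call:
carry_out(
  plan=[
    {"rot": [0, 0, 0], "xyz": [0, 0, 0], "grip": 0},
    {"rot": [0, 0, 0], "xyz": [0, 0, 0], "grip": 255},
    {"rot": [0, 0, 0], "xyz": [0, 0, 0], "grip": 255},
    {"rot": [0, 0, 0], "xyz": [0, 0, 0], "grip": 255},
    {"rot": [0, 0, 0], "xyz": [0, 0, 0], "grip": 255},
    {"rot": [0, 0, 0], "xyz": [0, 0, 0], "grip": 255},
    {"rot": [0, 0, 0], "xyz": [0, 0, 0], "grip": 255},
    {"rot": [0, 0, 0], "xyz": [0, 0, 0], "grip": 255},
  ],
  squeeze=20,
)

```text
clock: 11.1
tool_pos: [0.5731, -0.127, 0.0553]
eef_rot: [1.0, -0.018, 0.001, -0.001]
contact_force: [-0.4, 4.8, 5.5]
opening: 0.656
finger_force: 20.0
```

```bash
python3 -c "
from h import *
move((.5718,-.1276,.055),yaw=-2)"
```

```text
t 11.1 pos [ 0.5731 -0.127   0.0553] yaw -2.04 q [ 0.19  0.9  -0.08  1.81  0.14  0.43 -1.6 ] F [-0.4  4.8  5.5] open 0.656
xyz [-0.0013  0.0006  0.0003] rot [-0.003  -0.0014 -0.0006]
```

Call:
carry_out(
  plan=[
    {"rot": [0, 0, -0.115], "xyz": [0, -0.001, 0], "grip": 255},
    {"rot": [0, 0, -0.23], "xyz": [0, -0.001, 0], "grip": 255},
    {"rot": [0, 0, -0.345], "xyz": [0, -0.001, 0], "grip": 255},
    {"rot": [0, 0, -0.46], "xyz": [0, -0.001, 0], "grip": 255},
    {"rot": [0, 0, -0.575], "xyz": [0, -0.001, 0], "grip": 255},
    {"rot": [0, 0, -0.69], "xyz": [0, -0.001, 0], "grip": 255},
    {"rot": [0, 0, -0.805], "xyz": [0, -0.001, 0], "grip": 255},
    {"rot": [0, 0, -0.92], "xyz": [0, -0.001, 0], "grip": 255},
  ],
)

```text
clock: 11.77
tool_pos: [0.5723, -0.1253, 0.0553]
eef_rot: [0.903, 0.431, 0.001, -0.002]
contact_force: [-2.9, 6.7, 5.6]
opening: 0.649
finger_force: 20.0
```

Call:
carry_out(
  plan=[
    {"rot": [0, 0, -0.115], "xyz": [0, 0, 0], "grip": 255},
    {"rot": [0, 0, -0.23], "xyz": [0, 0, 0], "grip": 255},
    {"rot": [0, 0, -0.345], "xyz": [0, 0, 0], "grip": 255},
    {"rot": [0, 0, -0.46], "xyz": [0, 0, 0], "grip": 255},
    {"rot": [0, 0, -0.575], "xyz": [0, 0, 0], "grip": 255},
    {"rot": [0, 0, -0.69], "xyz": [0, 0, 0], "grip": 255},
    {"rot": [0, 0, -0.805], "xyz": [0, 0, 0], "grip": 255},
    {"rot": [0, 0, -0.92], "xyz": [0, 0, 0], "grip": 255},
  ],
)

```text
clock: 12.43
tool_pos: [0.5704, -0.1248, 0.0553]
eef_rot: [0.617, 0.787, 0.001, -0.002]
contact_force: [-7.3, 7.5, 8.5]
opening: 0.651
finger_force: 20.0
```

```bash
python3 -c "
from h import *
move((.5718,-.1276,.055),yaw=157)"
```

```text
t 12.4333 pos [ 0.5704 -0.1248  0.0553] yaw 103.75 q [ 0.44  0.95 -0.53  1.8   0.79  0.62 -0.34] F [-7.3  7.5  8.5] open 0.651
xyz [-0.003   0.0007  0.0003] rot [ 3.000e-04 -5.300e-03 -9.294e-01]
```

Call:
carry_out(
  plan=[
    {"rot": [0, 0, -0.118], "xyz": [0, 0, 0], "grip": 255},
    {"rot": [0, 0, -0.236], "xyz": [0, 0, 0], "grip": 255},
    {"rot": [0, 0, -0.354], "xyz": [0, 0, 0], "grip": 255},
    {"rot": [0, 0, -0.472], "xyz": [0, 0, 0], "grip": 255},
    {"rot": [0, 0, -0.59], "xyz": [0, 0, 0], "grip": 255},
    {"rot": [0, 0, -0.708], "xyz": [0, 0, 0], "grip": 255},
    {"rot": [0, 0, -0.826], "xyz": [0, 0, 0], "grip": 255},
    {"rot": [0, 0, -0.93], "xyz": [0, 0, 0], "grip": 255},
  ],
)

```text
clock: 13.1
tool_pos: [0.569, -0.1261, 0.0552]
eef_rot: [0.199, 0.98, 0.0, -0.003]
contact_force: [-9.5, 5.3, 11.5]
opening: 0.651
finger_force: 20.0
```

Call:
carry_out(
  plan=[
    {"rot": [0, 0, 0], "xyz": [0, 0, 0], "grip": 255},
    {"rot": [0, 0, 0], "xyz": [0, 0, 0], "grip": 255},
    {"rot": [0, 0, 0], "xyz": [0, 0, 0], "grip": 0},
    {"rot": [0, 0, 0], "xyz": [0, 0, 0], "grip": 0},
    {"rot": [0, 0, 0], "xyz": [0, 0, 0], "grip": 0},
    {"rot": [0, 0, 0], "xyz": [0, 0, 0], "grip": 0},
    {"rot": [0, 0, 0], "xyz": [0, 0, 0], "grip": 0},
    {"rot": [0, 0, 0], "xyz": [0, 0, 0], "grip": 0},
  ],
)

```text
clock: 13.77
tool_pos: [0.5725, -0.129, 0.0544]
eef_rot: [0.203, 0.979, -0.0, 0.0]
contact_force: [0.0, 0.8, 0.3]
opening: 1.0
finger_force: 0.0
```

```bash
python3 -c "
from h import *
move((.5718,-.1276,.055),(.4,-.35,.3),yaw=157)"
```

```text
t 13.7667 pos [ 0.5725 -0.129   0.0544] yaw 156.55 q [ 0.55  1.01 -0.74  1.79  0.98  0.76  0.43] F [0.  0.8 0.3] open 1.0
xyz [ 0.0012  0.001  -0.0006] rot [-0.0003  0.0003 -0.0079]
xyz [ 0.0703 -0.2715 -0.2456] rot [-0.0003  0.0003 -0.0079]
```

Call:
carry_out(
  plan=[
    {"rot": [0, 0, 0], "xyz": [0, 0, -0.025], "grip": 0},
    {"rot": [0, 0, 0], "xyz": [0, 0, -0.06], "grip": 0},
    {"rot": [0, 0, 0], "xyz": [0, 0, -0.1], "grip": 0},
    {"rot": [0, 0, 0], "xyz": [0, 0, -0.14], "grip": 0},
    {"rot": [0, 0, 0], "xyz": [0, 0, -0.18], "grip": 0},
    {"rot": [0, 0, 0], "xyz": [0, 0, -0.22], "grip": 0},
    {"rot": [0, 0, 0], "xyz": [0.01, -0.03, -0.245], "grip": 0},
    {"rot": [0, 0, 0], "xyz": [0.02, -0.06, -0.245], "grip": 0},
  ],
)

```text
clock: 14.43
tool_pos: [0.5338, -0.1735, 0.3056]
eef_rot: [0.201, 0.98, 0.001, 0.006]
contact_force: [0.2, -0.8, -0.2]
opening: 0.999
finger_force: 0.0
```

Call:
carry_out(
  plan=[
    {"rot": [0, 0, 0], "xyz": [0.01, -0.04, 0], "grip": 0},
    {"rot": [0, 0, 0], "xyz": [0.02, -0.08, 0], "grip": 0},
    {"rot": [0, 0, 0], "xyz": [0.03, -0.12, 0], "grip": 0},
    {"rot": [0, 0, 0], "xyz": [0.04, -0.16, 0], "grip": 0},
    {"rot": [0, 0, 0], "xyz": [0.05, -0.2, 0], "grip": 0},
    {"rot": [0, 0, 0], "xyz": [0.05, -0.22, 0], "grip": 0},
    {"rot": [0, 0, 0], "xyz": [0.05, -0.22, 0], "grip": 0},
  ],
)

```text
clock: 15.02
tool_pos: [0.3928, -0.3635, 0.2984]
eef_rot: [0.208, 0.978, -0.001, -0.001]
contact_force: [-0.1, -0.0, 0.2]
opening: 0.998
finger_force: 0.0
```

```bash
python3 - <<'E'
from h import *
move()
img=np.ascontiguousarray(r.snapshot("top"));cv2.imwrite("pics/t5.png",img[:,:,::-1])
c,ax,pz,pp,w=dial(img);print(c,ax,peak(pz),peak(pp));print(pz[240:310:3].astype(int),pp[240:310:3].astype(int))
big=cv2.resize(img[150:300,225:425,::-1],(600,450),interpolation=cv2.INTER_CUBIC)
w=cv2.cvtColor(w[75:325,75:325],cv2.COLOR_GRAY2BGR); o=np.zeros((600,800,3),np.uint8);o[:450,:600]=big;o[350:,550:]=w
cv2.imwrite("pics/v5.png",o)
E
```

```text
t 15.0167 pos [ 0.3928 -0.3635  0.2984] yaw 155.98 q [ 1.25  0.67 -1.04  1.73  0.64  1.12  1.16] F [-0.1 -0.   0.2] open 0.998
[ 0.57188948 -0.12755053] [51.13843689 51.48312988] 271.62505018065036 267.3050434500122
[253 254 254 255 252 253 254 224 158  97  82  82  97 152 217 253 254 254
 254 254 254 254 254 254] [249 249 248 245 241 232 215 182 144 122 132 169 212 240 247 250 251 252
 252 251 252 252 253 253]
```

View pics/v5.png

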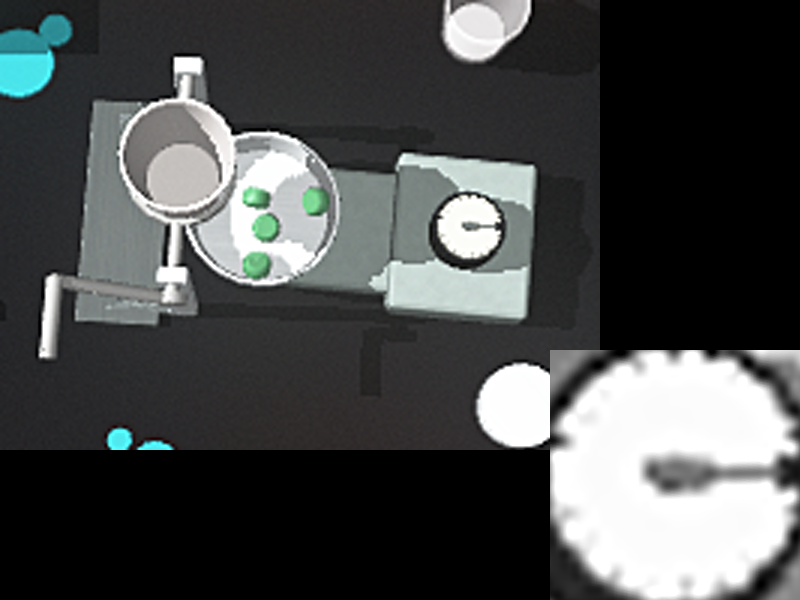

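The zero mark now lies almost under the pointer, near 272°. The cradle is upright with an empty cup, and all four nuggets are in the pan. I'll fit the pointer line properly at its own height, because parallax matters here.

```bash
python3 - <<'E'
from h import *
def ridge(img,z,c,rs):
    out=[]
    for rr in rs:
        t=np.arange(-4,4.01,.1)*1e-3   # offset along world x at y=c-r
        P=np.c_[c[0]+t,np.full(t.size,c[1]-rr/1e3),np.full(t.size,z)]
        m=proj("top",P).astype(np.float32)
        g=cv2.cvtColor(cv2.remap(img,m[None,:,0],m[None,:,1],cv2.INTER_CUBIC),cv2.COLOR_RGB2GRAY)[0].astype(float)
        d=np.clip(240-g,0,None); out.append((d*t).sum()/d.sum()*1e3 if d.sum()>200 else np.nan)
    return np.array(out)
img0=cv2.imread("pics/t5.png")[:,:,::-1].copy()
ims=[img0]+[np.ascontiguousarray(r.snapshot("top")) for _ in range(5)]
rs=np.arange(-5,19.1,2)
for im in ims:
    c,ax,pz,pp,w=dial(im); x=ridge(im,.089,c,rs); s=(rs>7)&(rs<17); k=np.polyfit(rs[s],x[s],1)
    z=ridge(im,.084,c,[21,22,23])
    print(c.round(5),"zero",peak(pz).round(1),z.round(2),"ridge",x.round(2),"slope deg",np.degrees(k[0]).round(1),"tip ang",(270+np.degrees(np.polyval(k,21)/21)).round(1))
E
```

```text
[ 0.57189 -0.12755] zero 271.6 [0.49 0.53 0.61] ridge [-0.28 -1.02 -0.78 -0.63 -0.83 -0.79 -0.58 -0.6  -0.54 -0.49 -0.44 -0.39
 -0.37] slope deg 1.5 tip ang 269.2
[ 0.5719  -0.12753] zero 271.6 [0.47 0.52 0.59] ridge [-0.27 -1.01 -0.75 -0.65 -0.83 -0.8  -0.59 -0.61 -0.56 -0.5  -0.45 -0.4
 -0.35] slope deg 1.5 tip ang 269.2
[ 0.5719  -0.12755] zero 271.6 [0.49 0.54 0.61] ridge [-0.3  -1.04 -0.76 -0.64 -0.84 -0.8  -0.61 -0.61 -0.56 -0.51 -0.45 -0.4
 -0.38] slope deg 1.5 tip ang 269.2
[ 0.5719  -0.12754] zero 271.6 [0.47 0.52 0.6 ] ridge [-0.25 -1.   -0.78 -0.65 -0.8  -0.79 -0.6  -0.63 -0.57 -0.51 -0.46 -0.41
 -0.35] slope deg 1.6 tip ang 269.2
[ 0.57189 -0.12756] zero 271.7 [0.5  0.55 0.61] ridge [-0.28 -1.02 -0.78 -0.63 -0.83 -0.78 -0.58 -0.6  -0.55 -0.49 -0.45 -0.4
 -0.33] slope deg 1.5 tip ang 269.2
[ 0.57188 -0.12756] zero 271.7 [0.51 0.56 0.62] ridge [-0.27 -1.01 -0.77 -0.63 -0.81 -0.78 -0.6  -0.6  -0.55 -0.49 -0.44 -0.4
 -0.36] slope deg 1.5 tip ang 269.2
```

```bash
python3 -c "
from h import *
print(r.finish_job())"
```

```text
the job is handed in; nothing more can be done
None
```

The job is handed in: all four nuggets are in the pan, the cradle is upright, and the zero mark sits at the pointer tip, measured to within about 2°; I checked the scale and cradle at the end, but not each bystander separately.

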